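# Close the camera remote and wake it with its stick

### The job

The battery cover of the café's desktop camera remote lies beside it. Hook the cover's yellow lip into the slot at the yellow-marked end of the battery compartment and pivot the cover down until the spring catch snaps and it lies flat; then, to wake the camera, push the red-knobbed stick all the way over towards the green dot, hold it there for two seconds, and let it spring back upright. Do not force the stick or lean it over towards a white dot, and leave the cup, payment terminal and shaker where they are.

Things in the scene. Friction and masses are not known exactly. Their poses are not given: they have to be found in the camera images.
- console: Black desktop remote, fixed to the counter, 150 (x) x 216 (y) x 38 mm high (deck at z = 38). Origin: centre of its underside. Its -x end faces the robot; its yaw varies. Battery compartment on its -y side, stick on its +y side.
- pocket (a point): Centre of the battery compartment's floor, at console (0, -50, 28) mm; axes as the console's. Open above, 10 mm deep, 55 mm wide (y), open lengthwise from x = -40.5 (edge of the overhang at the robot's end, slot below it) to +42.5 mm (rear wall). The seated cover's origin is here or up to 2 mm to +x, its yaw the console's.
- slot (a point): Middle of the mouth of the slot at the compartment's -x end (yellow stripe above it), at console (-40.5, -50, 31.5) mm. The slot runs 12 mm on to -x, is 55 mm wide and 7 mm high, from the floor (z 28) up to the 3 mm thick overhang (z 35 to 38).
- catch_tip (a point): Tip of the grey spring catch, 22 mm wide, at the compartment's +x end, at console (37.5, -50, 32.5) mm at rest: it reaches 5 mm in from the rear wall. Its sloping top rises to z = 43 at x = 43.5 mm. Pressing the cover's rear down past it takes about 4 to 10 N; it then snaps over the cover's rear tongue.
- cover: Loose grey battery cover, about 60 g, flat, fin up. Plate 75 x 50 x 9 mm (x -40 to +35). At -x a yellow lip 34 mm wide, 3 mm thick, flush with the underside, out to x = -48; at +x a tongue 36 wide, 3 thick, out to x = +40. Black ribs on top (x +13 to +30) show where to press. Origin: underside, on the middle line. Too long to go in flat: the lip enters with the rear raised 0.25 to 0.35 rad.
- cover_fin (a point): Middle of the top edge of the cover's upright fin, at cover (-10, 0, 25) mm. The fin is to grasp by: 10 mm thick (y), 30 mm long (x -25 to +5), z = 9 to 25 mm.
- cover_lip (a point): Point in the yellow lip, 2 mm from its end, at cover (-46, 0, 1.5) mm.
- cover_rear (a point): Underside of the cover at the rear end of its plate, at cover (35, 0, 0) mm.
- knob (a point): Centre of the stick's red ball knob, 24 mm in diameter. Upright it stands at console (0, 55, 84) mm. The stick pivots 54 mm below, tilts to any side up to firm stops at 0.40 rad about the console's x and y axes (knob 21 mm to that side), and springs back when let go. Full tilt takes about 4 to 5 N sideways at the knob.
- stick_home (a point): Fixed point where the knob's centre stands when the stick is upright.
- dot_green: Bright green dot, 13 mm in diameter and 1.5 mm thick, fixed on the deck 40 mm from the stick's axis, at one of the console's four directions (+x, -x, +y, -y) from it. Origin: its centre.
- dot_white1: White dot of the same size at another of the four directions.
- dot_white2: White dot of the same size at another of the four directions.
- dot_white3: White dot of the same size at another of the four directions.
- cup: Bystander: brown upturned coffee cup, 86 x 102 x 56 mm. Origin: centre of its underside.
- payment_terminal: Bystander: black card payment terminal, 165 x 74 x 31 mm. Origin: centre of its underside.
- shaker: Bystander: steel cocoa shaker, 43 mm in diameter, 92 mm tall. Origin: centre of its underside.
- stick: The tilting stick (rod and knob). Origin: its pivot, at console (0, 55, 30) mm; its z axis runs up the rod.

How it is judged:
By the outcome, as a careful person would: the job done as asked, in the order asked, and still so for the second after the job is handed in, with the robot touching nothing.
It also fails if it takes over 54 s, if anything falls off the work surface, if the arm or the gripper's body presses on something with over 40 N, if the wrist force passes 120 N, or if a joint passes its speed limit or range.

### The arm

A 6-joint arm with a two-finger parallel gripper is mounted at the origin on a cart in front of the work surface, level with it; the furniture and walls round the work are solid. World frame = base frame: x ahead of the robot, y to its left, z up, the work surface at z = 0. Lengths are in m, angles in degrees, forces in N, time in s.
With the tool pointing down it reaches from about 0.425 to 0.95 m from the base axis. Payload 14.7 kg.
Tool frame: the origin (TCP) lies at the very end of the fingers, on their centre line; the grasp point (between the pads) lies behind it (manip.grip_point_offset is the z of the grasp point in the tool frame, in m); z points along the fingers, y is the line along which they close (so a half turn about z gives the same grasp; the last joint's range is limited). The gripper opens to 85 mm and grips with 20 to 120 N. Pads are 22 mm wide; open, the fingers measure 114 mm over their backs; the gripper's body (76 mm by 85 mm) begins 54 mm behind the grasp point. The pads swing forward as they close: fully open they stand 13 mm farther back than shut.
Start: joints at [69.866, 27.513, 91.461, -0, 61.026, -2.67], TCP at [0.195, 0.62, 0.231] pointing down, gripper open.
Joint ranges: [-157.49, 157.49], [-46.99, 117.5], [13.45, 153.17], [-89.5, 269.5], [5.16, 153.95], [-167.48, 167.48]. Speed limits (degrees/s): [108.29, 108.29, 136.94, 172.46, 172.46, 172.46].

### API

Orientations are given as [roll, pitch, yaw] about the fixed x, y, z axes, in that order (R = Rz(yaw) Ry(pitch) Rx(roll)).
In Python, from cell import manip gives the robot as it stands.
- The arm moves only by the shell command python3 drive.py 'ROWS'. ROWS is a JSON list that holds a single list of rows (three levels of brackets), with 1 to 20 rows, each of 5 numbers: dx, dy, dz in normalised numbers (1 is 0.75 m), then a turn about the tool's z in parts of the range, where 1.0 means 360 degrees, then the finger opening in m; each row is the pose to reach, as a shift and turn from the pose commanded when the command began, along the tool's axes at that moment; what a row does not reach only later rows make up. A row lasts 1/12 s, in which the tool goes at most 0.0417 m and 7.16 degrees, less where a joint would pass 70% of its speed; a pose out of reach is approached as far as the arm can. The fingers move at their own pace and stop on an object; the grip force is fixed at half the most. Time passes only in rows, so rows that do not move let the fingers close. It prints the time, the measured TCP pose, the force, the opening and the grip force at its end. Shift and turn numbers lie between -1 and 1, and a call with a number outside is refused. Input that does not fit is refused with a message, and nothing moves.
- manip.get_state(): the state, without advancing time (a new reading comes with each control period).
- manip.get_image(name): name is "side" or "top"; returns the picture (480x640x3 uint8, red, green, blue); there is no depth.
- manip.camera_info(name): a dict with "K" (3x3 intrinsics, pixels), "distortion" ([k1, k2, p1, p2, k3] as OpenCV has them; the pictures are not rectified), "camera_from_world" (4x4, takes a point from world to camera coordinates). Camera axes: x right, y up, looking along -z (the intrinsics and any distortion apply to the point x, -y, -z); pixel columns grow to the right and rows downward; lengths in m; the calibration is good to about 2 mm. A picture is of the moment at which its call begins. camera_info takes no time and is no camera call.
- manip.finish_job(): hands the job in; it is judged then, once.
The state is a dict: "clock": time; "qpos": joint angles; "joint_velocities": joint speeds; "joint_efforts": joint torques, N m; "tool_pos": TCP position; "eef_rot": TCP orientation; "force": force on the tool from outside, world axes, zero at the start; "moment": the same for the moment, N m; "width": finger opening in m; "grasp_force": force on a finger pad.
Only numpy, scipy, OpenCV 4.12 (cv2) and the standard library are available. Lean on these libraries where they do the work, as an engineer would, in place of code of your own. Each camera call takes 0.05 s, during which the arm holds its last target. There are 200 camera calls.

## Working session

There is one attempt and no reset: what is moved stays moved. The work goes in short steps, Python scripts to look and compute and a shell command to move; the robot and the scene stay as the last step left them, time stands still between calls to the robot, and variables do not carry over. Pictures are saved under pics/ and viewed, at most 12 in all, crops included, and the job is handed in when it is done.

```bash
ls; mkdir -p pics
python3 - <<'E'
from cell import manip
import cv2
for n in ("top","side"):
    im=manip.get_image(n); cv2.imwrite(f"pics/{n}0.png",im[:,:,::-1])
    c=manip.camera_info(n); print(n,c)
print(manip.get_state(), manip.grip_point_offset)
E
```

```text
cell.py
drive.py
pics
top {'K': array([[624.99109829,   0.        , 313.07864705],
       [  0.        , 624.99109829, 238.44431089],
       [  0.        ,   0.        ,   1.        ]]), 'distortion': array([0.01385685, 0.        , 0.        , 0.        , 0.        ]), 'camera_from_world': array([[-0.00260698, -0.99996569, -0.0078632 ,  0.0352536 ],
       [ 0.99304763, -0.00351417,  0.11766077, -0.59445199],
       [-0.11768436, -0.00750179,  0.99302272, -1.29210931],
       [ 0.        ,  0.        ,  0.        ,  1.        ]])}
side {'K': array([[529.39346185,   0.        , 326.09420691],
       [  0.        , 529.39346185, 246.7306101 ],
       [  0.        ,   0.        ,   1.        ]]), 'distortion': array([-0.08127918,  0.        ,  0.        ,  0.        ,  0.        ]), 'camera_from_world': array([[-0.2961331 ,  0.9549878 , -0.0174212 ,  0.16179321],
       [-0.68949292, -0.20111232,  0.69581129,  0.32056634],
       [ 0.66098767,  0.21806455,  0.71801333, -1.61435091],
       [ 0.        ,  0.        ,  0.        ,  1.        ]])}
{'clock': 0.1, 'qpos': array([ 6.98682650e+01,  2.75461561e+01,  9.14904152e+01, -2.18459689e-04,
        6.10265634e+01, -2.66996534e+00]), 'joint_velocities': array([-0.02760604, -0.03127743, -0.20524885, -0.03422243, -0.02855511,
        0.01205775]), 'joint_efforts': array([ 1.98010479e-03, -9.52259016e+01, -4.31037033e+01, -1.61619150e-04,
        5.23296665e-03, -1.22440895e-05]), 'tool_pos': array([0.19489717, 0.61970068, 0.23073598]), 'eef_rot': array([-1.79936925e+02, -2.75019884e-03,  1.62538335e+02]), 'force': array([-1.01491086,  0.51836912, -0.15697897]), 'moment': array([-0.01045852,  0.02010115, -0.03006368]), 'grasp_force': 0.0, 'width': 0.08571626294662883} -0.0187
```

View pics/top0.png

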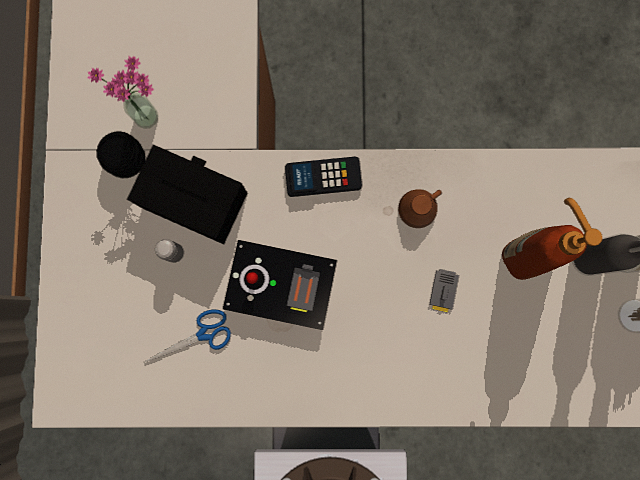

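View pics/side0.png

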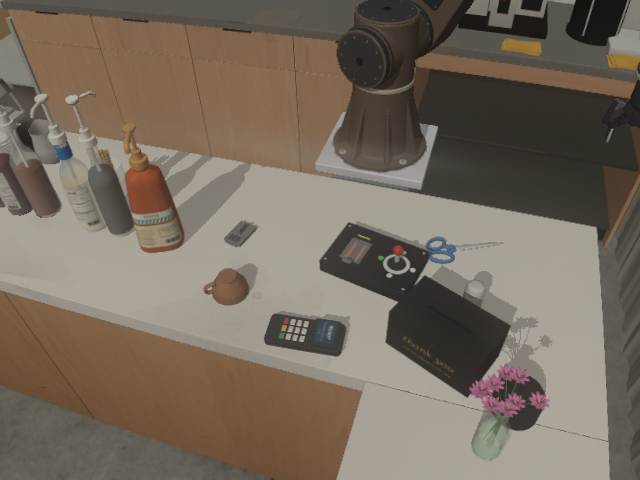

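Top view: the console is around (280,285), with the knob at (253,279) and the green dot at (272,283), which is the console's -y side. The cover is at (443,290), its yellow lip towards the robot. I'll zoom in on both.

```bash
cat > h.py <<'E'
import numpy as np, cv2
from cell import manip
def ray(cam,uv):
    c=manip.camera_info(cam); T=c["camera_from_world"]; R=T[:3,:3]; o=-R.T@T[:3,3]
    p=cv2.undistortPoints(np.array(uv,float).reshape(-1,1,2),c["K"],c["distortion"]).reshape(-1,2)
    return o,np.c_[p[:,0],-p[:,1],-np.ones(len(p))]@R
def onz(cam,uv,z):
    o,d=ray(cam,uv); return o+d*((z-o[2])/d[:,2])[:,None]
def proj(cam,P):
    c=manip.camera_info(cam); T=c["camera_from_world"]
    q=np.atleast_2d(P)@T[:3,:3].T+T[:3,3]; q=q*[1,-1,-1]
    return cv2.projectPoints(q,np.zeros(3),np.zeros(3),c["K"],c["distortion"])[0].reshape(-1,2)
def blobs(im,lo,hi,box,amin=8):
    h=cv2.cvtColor(im,cv2.COLOR_RGB2HSV); m=cv2.inRange(h,lo,hi); k=np.zeros_like(m); x0,y0,x1,y1=box; k[y0:y1,x0:x1]=1
    n,l,s,c=cv2.connectedComponentsWithStats(m*k); return [(c[i].round(1).tolist(),int(s[i,4])) for i in range(1,n) if s[i,4]>=amin], m*k
E
python3 - <<'E'
import cv2
from h import *
t=cv2.imread("pics/top0.png")[:,:,::-1]; s=cv2.imread("pics/side0.png")[:,:,::-1]
print("campos",ray("top",[[300,200]])[0],ray("side",[[300,200]])[0])
for n,im,b,bc in(("top",t,(220,235,340,355),(420,260,470,320)),("side",s,(315,220,435,300),(220,215,265,250))):
    for col,lo,hi in(("green",(45,120,80),(80,255,255)),("yellow",(22,100,100),(35,255,255)),("white",(0,0,140),(179,70,255)),("red",(0,150,90),(6,255,255))):
        print(n,col,blobs(im,lo,hi,b)[0])
    print(n,"cov yellow",blobs(im,(18,90,80),(38,255,255),bc)[0])
a=cv2.resize(t[235:355,220:340],None,fx=4,fy=4,interpolation=cv2.INTER_CUBIC)
b=cv2.resize(t[260:320,420:470],(320,384),interpolation=cv2.INTER_CUBIC)
o=np.zeros((480,800,3),np.uint8);o[:,:480]=a;o[:384,480:]=b
cv2.imwrite("pics/z1.png",o[:,:,::-1])
E
```

```text
campos [0.43834999 0.02347026 1.35331478] [1.3360066  0.261992   0.93889043]
top green [([272.5, 282.6], 31)]
top yellow [([298.2, 309.2], 33)]
top white [([298.1, 297.1], 3824), ([235.4, 243.8], 9), ([224.5, 285.0], 269), ([258.0, 260.1], 25), ([254.3, 278.5], 295), ([235.4, 274.9], 27), ([250.0, 297.5], 22), ([250.5, 315.6], 8), ([222.2, 338.1], 46)]
top red [([251.8, 277.1], 93)]
top cov yellow [([439.6, 308.4], 63)]
side green [([380.3, 257.4], 20)]
side yellow [([363.4, 236.7], 28)]
side white [([359.5, 253.6], 3215), ([432.4, 243.9], 22), ([395.5, 265.7], 139), ([427.8, 270.1], 173), ([412.1, 269.6], 17), ([389.0, 274.9], 16)]
side red [([397.7, 249.6], 67)]
side cov yellow []
```

View pics/z1.png

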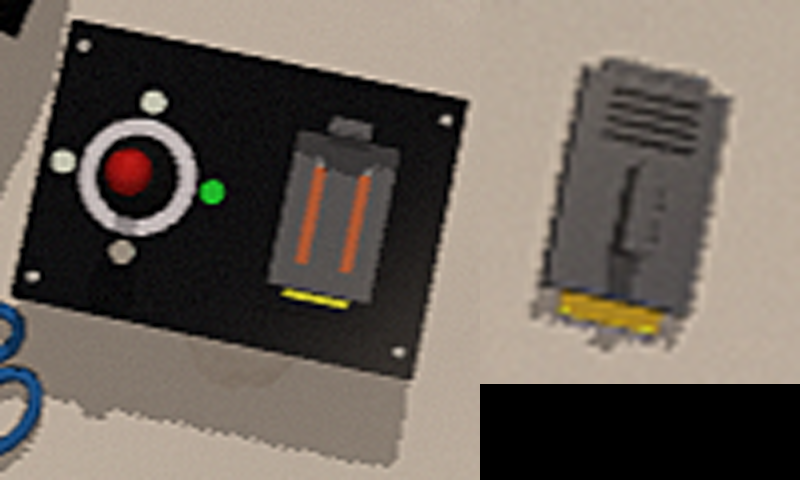

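```bash
cat > meas.py <<'E'
from h import *
t=cv2.imread("pics/top0.png")[:,:,::-1]
# console: dots + screws (z~.038), yellow stripe; rigid 2D fit
d=onz("top",[[272.5,282.6],[258,260.1],[235.4,274.9],[250,297.5]],.0395)[:,:2]
M=[[0,15],[40,55],[0,95],[-40,55]]
cz=lambda p:[220+(p[0]+.5)/4-.5,235+(p[1]+.5)/4-.5]
co=onz("top",[cz(p) for p in[(72,20),(467,100),(412,380),(12,297)]],.038)[:,:2]
M2=[[75,108],[75,-108],[-75,-108],[-75,108]]
def fit(A,B):
    A=np.array(A,float)/1000;a=A.mean(0);b=B.mean(0);H=(A-a).T@(B-b);th=np.arctan2(H[0,1]-H[1,0],H[0,0]+H[1,1])
    R=np.array([[np.cos(th),-np.sin(th)],[np.sin(th),np.cos(th)]]);o=b-R@a
    return o,np.degrees(th),((B-(A@R.T+o))*1000).round(1).tolist()
print("dots",fit(M,d));print("corners",fit(M2,co));print("both",fit(M+M2,np.r_[d,co]))
gs=onz("side",[[380.3,257.4],[412.1,269.6],[389,274.9]],.0395)[:,:2]
print("side green,w+y,w+x",gs,"top",d[[0,2,1]])
cc=lambda p:[420+(p[0]-480+.5)/6.4-.5,260+(p[1]+.5)/6.4-.5]
pc=onz("top",[cc(p) for p in[(545,290),(695,318),(733,97),(583,68)]],.009)[:,:2]
ly=onz("top",[[439.6,308.4]],.003)[:,:2]
print("cover",fit([[-40,25],[-40,-25],[35,-25],[35,25]],pc),ly,fit([[-40,25],[-40,-25],[35,-25],[35,25],[-44,0]],np.r_[pc,ly]))
hv=cv2.cvtColor(t,cv2.COLOR_RGB2HSV)[260:320,420:470]
m=((hv[...,2]<130)|(hv[...,1]>110)).astype(np.uint8);n,l,s,c=cv2.connectedComponentsWithStats(m);i=1+s[1:,4].argmax()
print(cv2.minAreaRect(cv2.findNonZero((l==i).astype(np.uint8))))
E
python3 meas.py
```

```text
dots (array([0.49800382, 0.10401099]), np.float64(-11.742291320132923), [[-0.1, 0.2], [0.1, -0.0], [0.1, 0.0], [-0.1, -0.2]])
corners (array([0.49768683, 0.10372543]), np.float64(-11.646110180513599), [[-0.7, -0.9], [-0.3, 1.6], [0.5, 0.9], [0.4, -1.5]])
both (array([0.49787432, 0.1038622 ]), np.float64(-11.68058847841316), [[0.1, 0.3], [0.3, 0.1], [0.3, 0.1], [0.1, 0.0], [-0.9, -1.0], [-0.4, 1.4], [0.4, 0.7], [0.2, -1.7]])
side green,w+y,w+x [[0.50574829 0.11965332]
 [0.52239441 0.19750056]
 [0.55264066 0.15067453]] top [[0.50097212 0.1188617 ]
 [0.51739535 0.19702782]
 [0.54846192 0.14970415]]
cover (array([ 0.48862862, -0.24767436]), np.float64(-11.175407936841928), [[-0.3, 0.4], [0.0, -0.2], [0.0, -0.5], [0.2, 0.3]]) [[ 0.44650558 -0.23698671]] (array([ 0.48881989, -0.24732792]), np.float64(-11.63833698210734), [[-0.7, -0.3], [-0.0, -0.9], [0.1, -0.6], [-0.1, 0.3], [0.8, 1.5]])
((23.384614944458008, 32.07692337036133), (24.318401336669922, 44.7144775390625), 11.309932708740234)
```

```bash
cat > go.py <<'E'
import sys
from h import *
from scipy.spatial.transform import Rotation as Ro
# constants: console origin/yaw, cover origin/yaw
C=np.array([.499,.104]); CY=-11.7
def con(x,y): 
    a=np.radians(CY); return C+np.array([np.cos(a)*x-np.sin(a)*y,np.sin(a)*x+np.cos(a)*y])/1000
def delta(*targets):
    s=manip.get_state(); R=Ro.from_euler("xyz",s["eef_rot"],degrees=True); y0=s["eef_rot"][2]
    for x,y,z,yaw in targets:
        d=R.inv().apply(np.array([x,y,z])-s["tool_pos"]); t=-(yaw-y0)
        print("d",d.round(4),"turn",round((t+180)%360-180,2))
    print("at",s["tool_pos"].round(4),s["eef_rot"].round(2),"F",s["force"].round(1),"w",round(s["width"],4),"t",round(s["clock"],2))
E
python3 - <<'E'
from go import *
delta((.46,.15,.231,-11.5),(.479,-.2455,.1,-11.5))
print(con(0,-160),con(0,-155))
E
```

```text
d [-3.938e-01 -3.685e-01  1.000e-04] turn 174.04
d [-0.5306 -0.7399  0.1315] turn 174.04
at [0.1949 0.6197 0.2307] [-179.94   -0.    162.54] F [-1.   0.5 -0.2] w 0.0857 t 0.1
[ 0.46655403 -0.05267565] [ 0.46756797 -0.04777954]
```

Units first: shifts go in shares of 0.75 m and turns go in shares of 360 degrees. So -0.74 m / 0.75 = -0.9867, -0.6 m / 0.75 = -0.8, 174 degrees / 360 = 0.4833.

```bash
python3 drive.py '[[[-0.1333, -0.12, 0, 0.0556, 0.05], [-0.2667, -0.24, 0, 0.125, 0.05], [-0.4, -0.3733, 0, 0.1944, 0.05], [-0.5253, -0.492, 0, 0.2778, 0.05], [-0.5253, -0.492, 0, 0.2778, 0.05], [-0.5253, -0.492, 0, 0.2778, 0.05], [-0.5253, -0.492, 0, 0.2778, 0.05], [-0.5253, -0.492, 0, 0.2778, 0.05], [-0.5253, -0.492, 0, 0.3056, 0.05], [-0.5253, -0.492, 0, 0.3333, 0.05], [-0.5253, -0.492, 0, 0.3611, 0.05], [-0.5253, -0.492, 0, 0.3889, 0.05], [-0.5733, -0.6133, 0, 0.4167, 0.05], [-0.6133, -0.72, 0, 0.4444, 0.05], [-0.64, -0.8, 0, 0.4722, 0.05], [-0.7067, -0.9867, 0.1067, 0.4833, 0.05], [-0.7067, -0.9867, 0.1733, 0.4833, 0.05], [-0.7067, -0.9867, 0.1733, 0.4833, 0.05], [-0.7067, -0.9867, 0.1733, 0.4833, 0.05], [-0.7067, -0.9867, 0.1733, 0.4833, 0.05]]]'
python3 -c "
from go import *
delta((.479,-.2455,.1,-11.5))"
```

```text
clock: 1.77
tool_pos: [0.4705, -0.133, 0.1518]
eef_rot: [180.0, -0.0, 18.9]
force: [1.4, 0.4, -0.4]
width: 0.0501
grasp_force: 0.0
d [-0.0285  0.1092  0.0518] turn 30.44
at [ 0.4705 -0.133   0.1518] [ 1.7999e+02 -1.0000e-02  1.8940e+01] F [ 1.4  0.4 -0.4] w 0.0501 t 1.77
```

Scaled: 0.1092 m / 0.75 = 0.1456, 0.07 m / 0.75 = 0.0933, 31 degrees / 360 = 0.0861.

```bash
python3 drive.py '[[[-0.038, 0.1456, 0.0933, 0.0861, 0.05], [-0.038, 0.1456, 0.0933, 0.0861, 0.05], [-0.038, 0.1456, 0.0933, 0.0861, 0.05], [-0.038, 0.1456, 0.0933, 0.0861, 0.05], [-0.038, 0.1456, 0.0933, 0.0861, 0.05], [-0.038, 0.1456, 0.0933, 0.0861, 0.05], [-0.038, 0.1456, 0.0933, 0.0861, 0.05]]]'
python3 - <<'E'
from go import *
delta((.479,-.2455,.013,-11.5))
s=manip.get_image("side"); t=manip.get_image("top"); 
p=manip.get_state()["tool_pos"]; print(proj("side",p),proj("top",p))
o=np.zeros((480,800,3),np.uint8)
o[:,:400]=cv2.resize(s[190:262,205:265],(400,480),interpolation=cv2.INTER_CUBIC);o[:,400:]=cv2.resize(t[255:327,410:470],(400,480),interpolation=cv2.INTER_CUBIC)
cv2.imwrite("pics/z2.png",o[:,:,::-1])
E
```

```text
clock: 2.35
tool_pos: [0.4799, -0.2434, 0.0823]
eef_rot: [-180.0, 0.0, -11.6]
force: [-0.5, 0.2, 1.5]
width: 0.0499
grasp_force: 0.0
d [-0.0004  0.0022  0.0693] turn -0.1
at [ 0.4799 -0.2434  0.0823] [-1.7999e+02  4.0000e-02 -1.1600e+01] F [-0.5  0.2  1.5] w 0.0499 t 2.35
[[238.51335366 207.47495218]] [[449.82878492 291.33588141]]
```

View pics/z2.png

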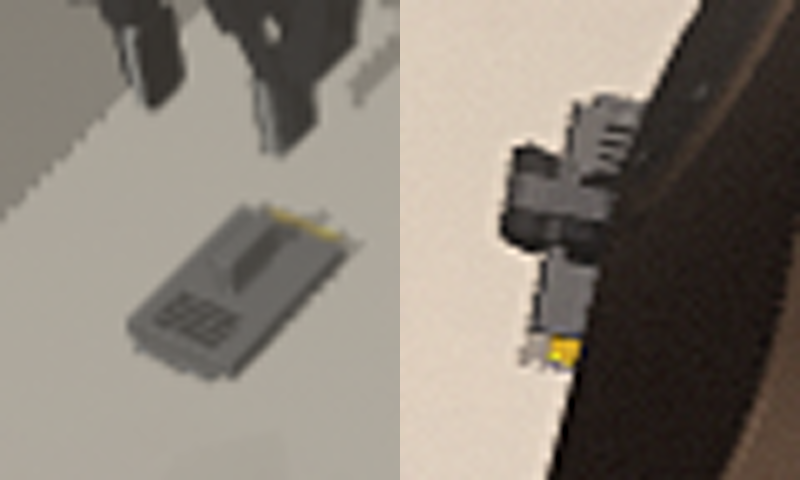

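The side view shows the fingers straddling the fin line. The tips are about 2 px lower than projected, which is the same bias as the side view's console estimate. So I'll trust the top view, with console x about 0.498.

Scaled: 0.069 m / 0.75 = 0.092, 0.035 m / 0.75 = 0.0467.

```bash
sed -i 's/\[.499,.104\]/[.498,.104]/' go.py; python3 drive.py '[[[0, 0.0024, 0.0467, 0, 0.05], [0, 0.0024, 0.092, 0, 0.05], [0, 0.0024, 0.092, 0, 0.05], [0, 0.0024, 0.092, 0, 0.05], [0, 0.0024, 0.092, 0, 0.05], [0, 0.0024, 0.092, 0, 0.005], [0, 0.0024, 0.092, 0, 0.005], [0, 0.0024, 0.092, 0, 0.005], [0, 0.0024, 0.092, 0, 0.005], [0, 0.0024, 0.092, 0, 0.005], [0, 0.0024, 0.092, 0, 0.005]]]'
```

```text
clock: 3.37
tool_pos: [0.4805, -0.2457, 0.015]
eef_rot: [180.0, -0.1, -11.7]
force: [-1.6, 2.1, 17.4]
width: 0.0081
grasp_force: 59.2
```

Scaled: -0.004 m / 0.75 = -0.0053.

```bash
python3 drive.py '[[[0, 0, 0, 0, 0.02], [0, 0, 0, 0, 0.02], [0, 0, 0, 0, 0.02], [0, 0, 0, 0, 0.02]]]';python3 drive.py '[[[0, 0, -0.0053, 0, 0.02], [0, 0, -0.0053, 0, 0.02], [0, 0, -0.0053, 0, 0.02], [0, 0, -0.0053, 0, 0.005], [0, 0, -0.0053, 0, 0.005], [0, 0, -0.0053, 0, 0.005], [0, 0, -0.0053, 0, 0.005], [0, 0, -0.0053, 0, 0.005]]]'
```

```text
clock: 3.7
tool_pos: [0.4798, -0.2453, 0.0136]
eef_rot: [180.0, -0.0, -11.7]
force: [0.3, 0.4, 0.4]
width: 0.0199
grasp_force: 0.0
clock: 4.37
tool_pos: [0.4798, -0.2453, 0.0178]
eef_rot: [180.0, -0.0, -11.7]
force: [-0.9, 1.3, 8.0]
width: 0.0075
grasp_force: 58.9
```

Scaled: 0.002 m / 0.75 = 0.0027.

```bash
python3 drive.py '[[[0, 0, 0, 0, 0.02], [0, 0, 0, 0, 0.02], [0, 0, 0.0027, 0, 0.02], [0, 0, 0.0027, 0, 0.02], [0, 0, 0.0027, 0, 0.005], [0, 0, 0.0027, 0, 0.005], [0, 0, 0.0027, 0, 0.005], [0, 0, 0.0027, 0, 0.005], [0, 0, 0.0027, 0, 0.005], [0, 0, 0.0027, 0, 0.005]]]';python3 drive.py '[[[0, 0, -0.04, 0, 0.005], [0, 0, -0.0667, 0, 0.005], [0, 0, -0.0667, 0, 0.005], [0, 0, -0.0667, 0, 0.005], [0, 0, -0.0667, 0, 0.005]]]'
python3 - <<'E'
from go import *
s=manip.get_image("side");t=manip.get_image("top")
delta((*con(0,-165),.10,CY+90),(*con(0,-158),.058,CY+90))
o=np.zeros((480,800,3),np.uint8)
o[:,:400]=cv2.resize(s[180:252,205:265],(400,480),interpolation=cv2.INTER_CUBIC);o[:,400:]=cv2.resize(t[255:327,410:470],(400,480),interpolation=cv2.INTER_CUBIC)
cv2.imwrite("pics/z3.png",o[:,:,::-1])
E
```

```text
clock: 5.2
tool_pos: [0.4797, -0.2452, 0.0155]
eef_rot: [-180.0, 0.0, -11.7]
force: [-0.1, -0.2, 1.2]
width: 0.0078
grasp_force: 59.2
clock: 5.62
tool_pos: [0.4796, -0.2452, 0.0652]
eef_rot: [-180.0, 0.0, -11.7]
force: [-0.4, 0.4, -1.5]
width: 0.008
grasp_force: 59.0
d [-0.0524 -0.1805 -0.0352] turn -90.0
d [-0.0524 -0.1875  0.0068] turn -90.0
at [ 0.4792 -0.2449  0.0647] [-1.7998e+02  8.0000e-02 -1.1700e+01] F [-0.5 -0.4 -0.3] w 0.0078 t 5.72
```

View pics/z3.png

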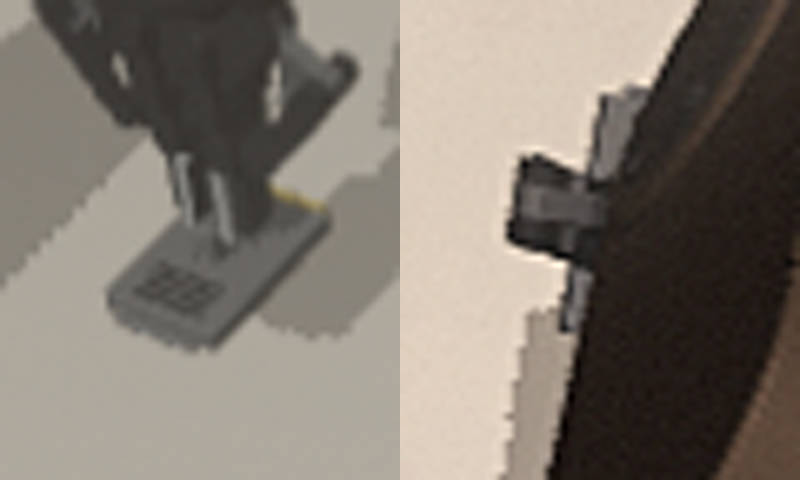

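The cover is held flat by the fin. Next I'll turn it 90° and press its rear onto the console's -y deck edge, so it pivots in the grip.

```bash
python3 -c "
from go import *
delta((*con(20,-143),.10,CY+90),(*con(20,-143),.056,CY+90))"
```

```text
d [-0.0324 -0.2025 -0.0352] turn -90.0
d [-0.0323 -0.2025  0.0088] turn -90.0
at [ 0.4792 -0.2449  0.0647] [-1.7998e+02  8.0000e-02 -1.1700e+01] F [-0.5 -0.4 -0.3] w 0.0078 t 5.72
```

Scaled: -0.2025 m / 0.75 = -0.27, -0.19 m / 0.75 = -0.2533, -90 degrees / 360 = -0.25.

```bash
python3 drive.py '[[[0, -0.0267, -0.0467, -0.0194, 0.005], [-0.0133, -0.0667, -0.0467, -0.0389, 0.005], [-0.0133, -0.1067, -0.0467, -0.0583, 0.005], [-0.0267, -0.1333, -0.0467, -0.0778, 0.005], [-0.0267, -0.1467, -0.0467, -0.0972, 0.005], [-0.0267, -0.16, -0.0467, -0.1167, 0.005], [-0.04, -0.1733, -0.0467, -0.1361, 0.005], [-0.04, -0.1867, -0.0467, -0.1556, 0.005], [-0.0427, -0.2, -0.0467, -0.175, 0.005], [-0.0427, -0.2133, -0.0467, -0.1944, 0.005], [-0.0427, -0.2267, -0.0467, -0.2139, 0.005], [-0.0427, -0.24, -0.0467, -0.2333, 0.005], [-0.0433, -0.2533, -0.0467, -0.25, 0.005], [-0.0433, -0.27, -0.0467, -0.25, 0.005], [-0.0433, -0.27, -0.0467, -0.25, 0.005], [-0.0433, -0.27, -0.0133, -0.25, 0.005], [-0.0433, -0.27, 0.0107, -0.25, 0.005], [-0.0433, -0.27, 0.0107, -0.25, 0.005], [-0.0433, -0.27, 0.0107, -0.25, 0.005], [-0.0433, -0.27, 0.0107, -0.25, 0.005]]]'
python3 -c "
from go import *
delta((*con(20,-143),.0535,CY+90))"
```

```text
clock: 7.38
tool_pos: [0.489, -0.0407, 0.0578]
eef_rot: [-180.0, 0.0, 78.3]
force: [-0.3, -0.1, -0.5]
width: 0.0083
grasp_force: 59.0
d [ 0.0005 -0.0005  0.0043] turn -0.03
at [ 0.489  -0.0407  0.0578] [-179.98    0.     78.27] F [-0.3 -0.1 -0.5] w 0.0083 t 7.38
```

Scaled: 0.006 m / 0.75 = 0.008, 0.003 m / 0.75 = 0.004.

```bash
python3 drive.py '[[[0, 0, 0.004, 0, 0.005], [0, 0, 0.008, 0, 0.005], [0, 0, 0.008, 0, 0.005]]]'; python3 drive.py '[[[0, 0, 0.0027, 0, 0.005], [0, 0, 0.0053, 0, 0.005], [0, 0, 0.008, 0, 0.005], [0, 0, 0.0107, 0, 0.005], [0, 0, 0.0107, 0, 0.005], [0, 0, 0.0107, 0, 0.005]]]'
```

```text
clock: 7.63
tool_pos: [0.4898, -0.0408, 0.0522]
eef_rot: [179.9, 0.0, 78.3]
force: [-1.6, -2.5, 14.4]
width: 0.0078
grasp_force: 60.9
clock: 8.13
tool_pos: [0.4899, -0.0413, 0.0446]
eef_rot: [179.9, 0.0, 78.3]
force: [-3.9, -12.7, 16.8]
width: 0.0078
grasp_force: 66.4
```

Scaled: -0.07 m / 0.75 = -0.0933, -0.03 m / 0.75 = -0.04.

```bash
python3 drive.py '[[[0, 0, -0.04, 0, 0.005], [0, 0, -0.0933, 0, 0.005], [0, 0, -0.0933, 0, 0.005], [0, 0, -0.0933, 0, 0.005]]]';python3 -c "
from go import *
delta((*con(-8,-50),.115,CY))"
```

```text
clock: 8.47
tool_pos: [0.4907, -0.0407, 0.1158]
eef_rot: [179.7, -0.0, 78.3]
force: [-0.5, -0.7, -1.3]
width: 0.0082
grasp_force: 64.1
d [ 0.0932 -0.0302  0.0006] turn 89.99
at [ 0.4907 -0.0407  0.1158] [ 1.7972e+02 -2.0000e-02  7.8290e+01] F [-0.5 -0.7 -1.3] w 0.0082 t 8.47
```

Scaled: 0.093 m / 0.75 = 0.124, 0.08 m / 0.75 = 0.1067, 90 degrees / 360 = 0.25.

```bash
python3 drive.py '[[[0, 0, 0, 0.0194, 0.005], [0, 0, 0, 0.0389, 0.005], [0, 0, 0, 0.0583, 0.005], [0.0133, 0, 0, 0.0778, 0.005], [0.0267, 0, 0, 0.0972, 0.005], [0.04, -0.0133, 0, 0.1167, 0.005], [0.0533, -0.0133, 0, 0.1361, 0.005], [0.0667, -0.0267, 0, 0.1556, 0.005], [0.08, -0.0267, 0, 0.175, 0.005], [0.0933, -0.0267, 0, 0.1944, 0.005], [0.1067, -0.04, 0, 0.2139, 0.005], [0.124, -0.04, 0, 0.2333, 0.005], [0.124, -0.04, 0, 0.25, 0.005], [0.124, -0.04, 0, 0.25, 0.005], [0.124, -0.04, 0, 0.25, 0.005], [0.124, -0.04, 0, 0.25, 0.005]]]'
python3 - <<'E'
from go import *
s=manip.get_image("side");t=manip.get_image("top")
delta((*con(-8,-50),.115,CY))
cv2.imwrite("pics/s4.png",s[:,:,::-1]);cv2.imwrite("pics/t4.png",t[:,:,::-1])
print(proj("side",manip.get_state()["tool_pos"]),proj("top",manip.get_state()["tool_pos"]))
o=np.zeros((480,800,3),np.uint8)
o[:,:400]=cv2.resize(s[175:247,330:390],(400,480),interpolation=cv2.INTER_CUBIC);o[:,400:]=cv2.resize(t[255:327,270:330],(400,480),interpolation=cv2.INTER_CUBIC)
cv2.imwrite("pics/z4.png",o[:,:,::-1])
E
```

```text
clock: 9.8
tool_pos: [0.4782, 0.0565, 0.1131]
eef_rot: [180.0, 0.0, -11.5]
force: [0.3, -0.8, -0.9]
width: 0.0081
grasp_force: 64.1
d [ 0.0016 -0.0005 -0.0017] turn 0.11
at [0.4783 0.0565 0.1133] [ 1.7999e+02  2.0000e-02 -1.1590e+01] F [-0.1 -1.2 -0.8] w 0.0083 t 9.9
[[357.75792446 221.14958337]] [[301.281587   292.19188001]]
```

View pics/z4.png

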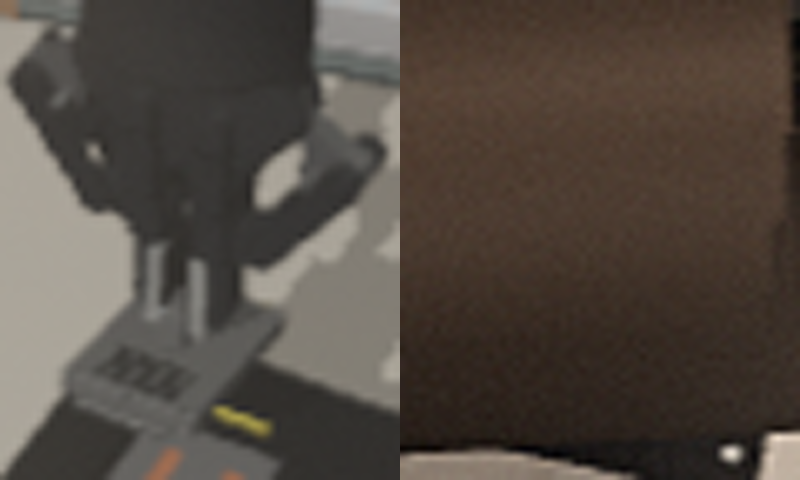

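Run:
```python
from go import *
s=cv2.imread("pics/s4.png"); z=cv2.resize(s[200:247,335:385],(750,564+141),interpolation=cv2.INTER_CUBIC)[:600]
cv2.imwrite("pics/z5.png",cv2.resize(s[203:243,335:388],(795,600),interpolation=cv2.INTER_CUBIC))
st=manip.get_state();p=st["tool_pos"];a=np.radians(st["eef_rot"][2]);ex=np.array([np.cos(a),np.sin(a),0]);ey=np.array([-ex[1],ex[0],0])
# expected pixels of top right/left edges for several tilts with pivot at TCP
for th in(0,.15,.2,.25,.3,.35):
    c,sn=np.cos(th),np.sin(th);L=[]
    for x,y,zz in((35,25,9),(35,-25,9),(-40,25,9),(35,25,0),(40,18,0)):
        dx,dz=x+9.3,zz-19
        q=p+[0,0,.0035]+(ex*(dx*c-dz*sn)+ey*y+np.array([0,0,1])*(dx*sn+dz*c))/1000
        L.append(q)
    print(th,((proj("side",L)-[335,203])*15).round().tolist())
```

```text
0 [[358.0, 540.0], [59.0, 430.0], [575.0, 234.0], [357.0, 582.0], [300.0, 588.0]]
0.15 [[357.0, 512.0], [56.0, 401.0], [569.0, 263.0], [351.0, 560.0], [294.0, 562.0]]
0.2 [[357.0, 501.0], [56.0, 391.0], [566.0, 272.0], [350.0, 551.0], [293.0, 551.0]]
0.25 [[357.0, 490.0], [56.0, 380.0], [563.0, 282.0], [349.0, 542.0], [292.0, 541.0]]
0.3 [[358.0, 479.0], [56.0, 368.0], [561.0, 292.0], [348.0, 531.0], [291.0, 529.0]]
0.35 [[359.0, 467.0], [57.0, 356.0], [557.0, 302.0], [348.0, 521.0], [291.0, 517.0]]
```

View pics/z5.png

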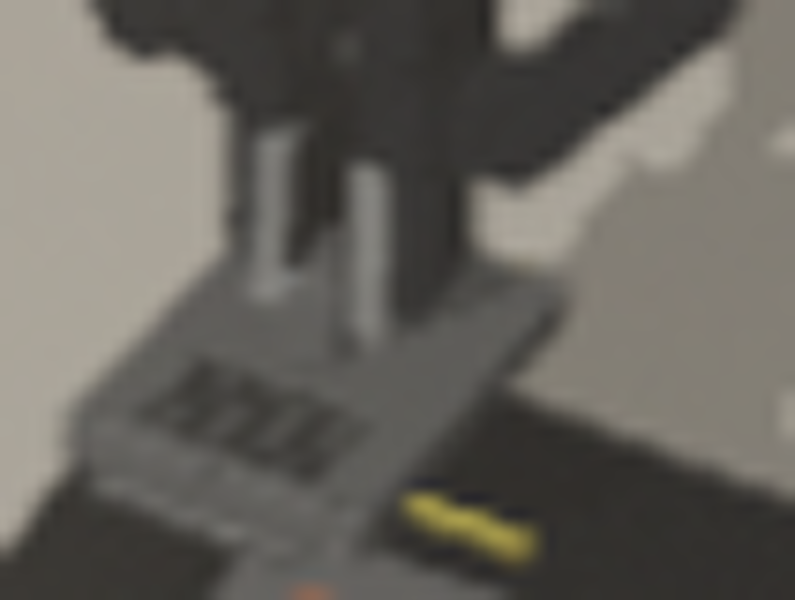

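The side crop shows the rear raised by only about 0.2 rad: rear-left top corner at (85,412), front-right at (568,290). I'll go back to the deck edge and press a bit deeper.

Scaled: 0.093 m / 0.75 = 0.124, 0.08 m / 0.75 = 0.1067, -90 degrees / 360 = -0.25.

```bash
python3 drive.py '[[[0, 0, 0, -0.0194, 0.005], [0, 0.0133, 0, -0.0389, 0.005], [0, 0.0267, 0, -0.0583, 0.005], [0, 0.04, 0, -0.0778, 0.005], [0.0133, 0.0533, 0, -0.0972, 0.005], [0.0133, 0.0667, 0, -0.1167, 0.005], [0.0267, 0.08, 0, -0.1361, 0.005], [0.04, 0.0933, 0, -0.1556, 0.005], [0.04, 0.1067, 0, -0.175, 0.005], [0.04, 0.124, 0, -0.1944, 0.005], [0.04, 0.124, 0, -0.2139, 0.005], [0.04, 0.124, 0, -0.2333, 0.005], [0.04, 0.124, 0, -0.25, 0.005], [0.04, 0.124, 0, -0.25, 0.005], [0.04, 0.124, 0, -0.25, 0.005]]]'
python3 -c "
from go import *
delta((*con(20,-143),.052,CY+90))"
```

```text
clock: 11.15
tool_pos: [0.4889, -0.0406, 0.1135]
eef_rot: [-180.0, 0.0, 78.1]
force: [0.3, 1.0, -1.0]
width: 0.0081
grasp_force: 64.1
d [ 0.0004 -0.0005  0.0615] turn -0.16
at [ 0.4889 -0.0406  0.1135] [-180.      0.     78.14] F [ 0.3  1.  -1. ] w 0.0081 t 11.15
```

Scaled: 0.064 m / 0.75 = 0.0853, 0.063 m / 0.75 = 0.084.

```bash
python3 drive.py '[[[0, 0, 0.04, 0, 0.005], [0, 0, 0.0827, 0, 0.005], [0, 0, 0.084, 0, 0.005], [0, 0, 0.0853, 0, 0.005], [0, 0, 0.0853, 0, 0.005]]]'; python3 drive.py '[[[0, 0, 0.0013, 0, 0.005], [0, 0, 0.0013, 0, 0.005]]]'; python3 drive.py '[[[0, 0, 0.0013, 0, 0.005], [0, 0, 0.0013, 0, 0.005]]]';python3 drive.py '[[[0, 0, 0.0013, 0, 0.005], [0, 0, 0.0013, 0, 0.005]]]'
```

```text
clock: 11.57
tool_pos: [0.4892, -0.0404, 0.0502]
eef_rot: [-180.0, 0.0, 78.2]
force: [-0.4, -0.7, 0.2]
width: 0.0079
grasp_force: 64.0
clock: 11.73
tool_pos: [0.4899, -0.0405, 0.0498]
eef_rot: [179.9, -0.0, 78.3]
force: [0.1, 0.1, -0.5]
width: 0.0078
grasp_force: 64.0
clock: 11.9
tool_pos: [0.4895, -0.0404, 0.0482]
eef_rot: [179.9, -0.0, 78.3]
force: [-1.0, -0.2, 0.6]
width: 0.0082
grasp_force: 64.0
clock: 12.07
tool_pos: [0.4891, -0.0404, 0.0466]
eef_rot: [180.0, -0.0, 78.3]
force: [-0.4, 0.1, -0.5]
width: 0.0083
grasp_force: 64.0
```

Scaled: 0.0015 m / 0.75 = 0.002, 0.001 m / 0.75 = 0.0013.

```bash
python3 drive.py '[[[0, 0, 0.0013, 0, 0.005], [0, 0, 0.002, 0, 0.005]]]'; python3 drive.py '[[[0, 0, 0.0013, 0, 0.005], [0, 0, 0.002, 0, 0.005]]]';python3 drive.py '[[[0, 0, 0.0013, 0, 0.005], [0, 0, 0.002, 0, 0.005], [0, 0, 0.0027, 0, 0.005]]]'
```

```text
clock: 12.23
tool_pos: [0.4891, -0.0405, 0.0451]
eef_rot: [180.0, 0.0, 78.3]
force: [-1.4, -4.1, 9.2]
width: 0.0081
grasp_force: 65.4
clock: 12.4
tool_pos: [0.4892, -0.0408, 0.044]
eef_rot: [180.0, 0.0, 78.3]
force: [-4.2, -9.0, 18.1]
width: 0.0076
grasp_force: 66.8
clock: 12.65
tool_pos: [0.4891, -0.0412, 0.0422]
eef_rot: [180.0, 0.0, 78.3]
force: [-6.1, -14.2, 19.0]
width: 0.008
grasp_force: 68.1
```

Scaled: -0.07 m / 0.75 = -0.0933, -0.03 m / 0.75 = -0.04.

```bash
python3 drive.py '[[[0, 0, -0.04, 0, 0.005], [0, 0, -0.0933, 0, 0.005], [0, 0, -0.0933, 0, 0.005], [0, 0, -0.0933, 0, 0.005]]]';python3 -c "
from go import *
delta((*con(-5.6,-50),.105,CY))"
```

```text
clock: 12.98
tool_pos: [0.4904, -0.0406, 0.1133]
eef_rot: [179.8, -0.0, 78.3]
force: [-0.1, 0.7, -1.1]
width: 0.0083
grasp_force: 65.3
d [ 0.0931 -0.0275  0.0082] turn 90.0
at [ 0.4904 -0.0406  0.1133] [ 1.7977e+02 -1.0000e-02  7.8300e+01] F [-0.1  0.7 -1.1] w 0.0083 t 12.98
```

Units first: shifts go in shares of 0.75 m and turns go in shares of 360 degrees. So 0.093 m / 0.75 = 0.124, 0.05 m / 0.75 = 0.0667, 90 degrees / 360 = 0.25.

```bash
python3 drive.py '[[[0, 0, 0, 0.0194, 0.005], [0, 0, 0, 0.0389, 0.005], [0, 0, 0, 0.0583, 0.005], [0.0133, 0, 0, 0.0778, 0.005], [0.0267, 0, 0, 0.0972, 0.005], [0.04, -0.0133, 0, 0.1167, 0.005], [0.0533, -0.0133, 0, 0.1361, 0.005], [0.0667, -0.0267, 0, 0.1556, 0.005], [0.08, -0.0267, 0, 0.175, 0.005], [0.0933, -0.0267, 0, 0.1944, 0.005], [0.1067, -0.04, 0, 0.2139, 0.005], [0.124, -0.0367, 0, 0.2333, 0.005], [0.124, -0.0367, 0, 0.25, 0.005], [0.124, -0.0367, 0, 0.25, 0.005], [0.124, -0.0367, 0.0267, 0.25, 0.005], [0.124, -0.0367, 0.0267, 0.25, 0.005], [0.124, -0.0367, 0.0267, 0.25, 0.005]]]'
python3 - <<'E'
from go import *
s=manip.get_image("side");cv2.imwrite("pics/s6.png",s[:,:,::-1])
delta((*con(-5.6,-50),.06,CY))
cv2.imwrite("pics/z6.png",cv2.resize(s[213:253,335:388],(795,600),interpolation=cv2.INTER_CUBIC)[:,:,::-1])
st=manip.get_state();p=st["tool_pos"];a=np.radians(st["eef_rot"][2]);ex=np.array([np.cos(a),np.sin(a),0]);ey=np.array([-ex[1],ex[0],0])
for th in(.2,.25,.3,.35):
    c,sn=np.cos(th),np.sin(th);L=[]
    for x,y,zz in((35,25,9),(35,-25,9),(-40,25,9),(35,25,0),(35,-25,0)):
        dx,dz=x+9.3,zz-19
        L.append(p+[0,0,.0035]+(ex*(dx*c-dz*sn)+ey*y+np.array([0,0,1])*(dx*sn+dz*c))/1000)
    print(th,((proj("side",L)-[335,213])*15).round().tolist())
E
```

```text
clock: 14.4
tool_pos: [0.4797, 0.056, 0.0905]
eef_rot: [180.0, 0.2, -11.6]
force: [-0.1, 0.8, -1.1]
width: 0.0081
grasp_force: 65.3
d [ 0.0021 -0.0006  0.0311] turn 0.1
at [0.4802 0.056  0.0912] [ 1.7997e+02  1.1000e-01 -1.1600e+01] F [-0.6 -0.7 -1.1] w 0.0082 t 14.45
0.2 [[346.0, 465.0], [49.0, 354.0], [554.0, 234.0], [339.0, 514.0], [44.0, 403.0]]
0.25 [[347.0, 454.0], [49.0, 344.0], [551.0, 243.0], [339.0, 504.0], [43.0, 394.0]]
0.3 [[347.0, 443.0], [50.0, 332.0], [548.0, 253.0], [338.0, 495.0], [42.0, 384.0]]
0.35 [[349.0, 431.0], [50.0, 321.0], [545.0, 263.0], [338.0, 484.0], [41.0, 373.0]]
```

View pics/z6.png

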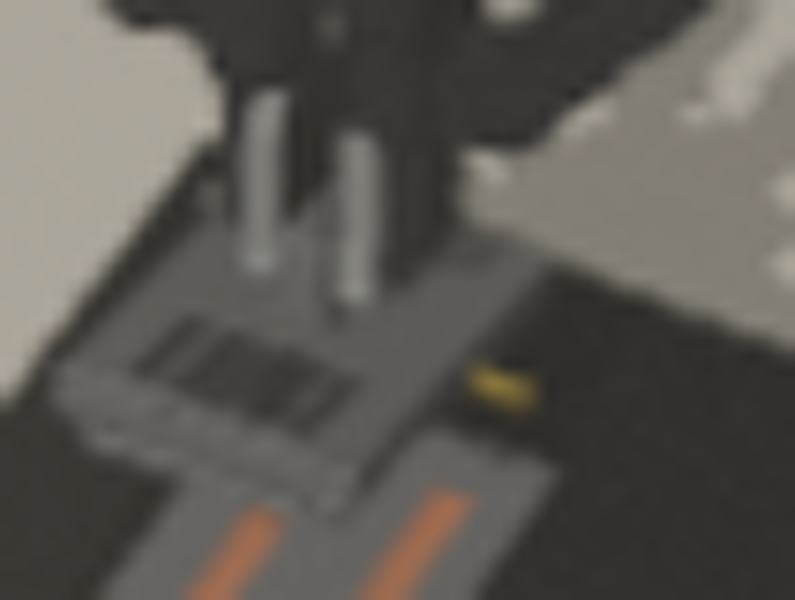

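Scaled: 0.034 m / 0.75 = 0.0453, 0.02 m / 0.75 = 0.0267.

```bash
python3 drive.py '[[[0.0027, -0.0008, 0.0267, 0, 0.005], [0.0027, -0.0008, 0.0453, 0, 0.005], [0.0027, -0.0008, 0.0453, 0, 0.005], [0.0027, -0.0008, 0.0453, 0, 0.005]]]';python3 drive.py '[[[0, 0, 0.0013, 0, 0.005], [0, 0, 0.0013, 0, 0.005]]]'; python3 drive.py '[[[0, 0, 0.0013, 0, 0.005], [0, 0, 0.0013, 0, 0.005]]]';python3 drive.py '[[[0, 0, 0.0013, 0, 0.005], [0, 0, 0.0013, 0, 0.005]]]'
```

```text
clock: 14.78
tool_pos: [0.4826, 0.0563, 0.0577]
eef_rot: [180.0, 0.1, -11.7]
force: [0.5, 0.2, 0.6]
width: 0.008
grasp_force: 65.2
clock: 14.95
tool_pos: [0.4835, 0.0564, 0.0574]
eef_rot: [-180.0, -0.1, -11.7]
force: [-0.0, 0.1, -0.8]
width: 0.0083
grasp_force: 65.2
clock: 15.12
tool_pos: [0.4833, 0.0565, 0.056]
eef_rot: [-180.0, -0.0, -11.7]
force: [-0.2, 0.0, -0.2]
width: 0.0079
grasp_force: 65.2
clock: 15.28
tool_pos: [0.4831, 0.0564, 0.0546]
eef_rot: [-180.0, -0.0, -11.7]
force: [0.6, -0.8, -1.0]
width: 0.0079
grasp_force: 65.2
```

Scaled: 0.0007 m / 0.75 = 0.0009.

```bash
python3 drive.py '[[[0, 0, 0.0009, 0, 0.005], [0, 0, 0.0009, 0, 0.005]]]'; python3 drive.py '[[[0, 0, 0.0009, 0, 0.005], [0, 0, 0.0009, 0, 0.005]]]';python3 drive.py '[[[0, 0, 0.0009, 0, 0.005], [0, 0, 0.0009, 0, 0.005]]]'
```

```text
clock: 15.45
tool_pos: [0.483, 0.0564, 0.0538]
eef_rot: [180.0, 0.0, -11.7]
force: [-0.6, -0.3, -1.1]
width: 0.0079
grasp_force: 65.2
clock: 15.62
tool_pos: [0.483, 0.0564, 0.053]
eef_rot: [180.0, 0.0, -11.7]
force: [-0.5, 0.0, -0.5]
width: 0.0079
grasp_force: 65.2
clock: 15.78
tool_pos: [0.483, 0.0565, 0.0523]
eef_rot: [180.0, 0.0, -11.7]
force: [-0.9, -0.0, -0.2]
width: 0.0077
grasp_force: 65.2
```

Scaled: 0.0007 m / 0.75 = 0.0009.

```bash
python3 drive.py '[[[0, 0, 0.0009, 0, 0.005], [0, 0, 0.0009, 0, 0.005]]]'; python3 drive.py '[[[0, 0, 0.0009, 0, 0.005], [0, 0, 0.0009, 0, 0.005]]]';python3 drive.py '[[[0, 0, 0.0009, 0, 0.005], [0, 0, 0.0009, 0, 0.005]]]'
```

```text
clock: 15.95
tool_pos: [0.483, 0.0564, 0.0516]
eef_rot: [180.0, 0.0, -11.7]
force: [-0.7, 0.3, -0.2]
width: 0.008
grasp_force: 65.2
clock: 16.12
tool_pos: [0.483, 0.0564, 0.0509]
eef_rot: [180.0, 0.0, -11.7]
force: [-0.2, -0.2, -0.9]
width: 0.0083
grasp_force: 65.2
clock: 16.28
tool_pos: [0.483, 0.0564, 0.0502]
eef_rot: [180.0, 0.0, -11.7]
force: [0.3, 0.4, 0.8]
width: 0.0078
grasp_force: 65.2
```

Scaled: 0.0007 m / 0.75 = 0.0009.

```bash
python3 drive.py '[[[0, 0, 0.0009, 0, 0.005], [0, 0, 0.0009, 0, 0.005]]]'; python3 drive.py '[[[0, 0, 0.0009, 0, 0.005], [0, 0, 0.0009, 0, 0.005]]]';python3 drive.py '[[[0, 0, 0.0007, 0, 0.005], [0, 0, 0.0007, 0, 0.005]]]'
```

```text
clock: 16.45
tool_pos: [0.483, 0.0564, 0.0495]
eef_rot: [180.0, 0.0, -11.7]
force: [-0.3, -0.2, -1.2]
width: 0.0083
grasp_force: 65.2
clock: 16.62
tool_pos: [0.483, 0.0564, 0.0489]
eef_rot: [-180.0, -0.0, -11.7]
force: [0.2, 0.1, -0.5]
width: 0.0082
grasp_force: 65.3
clock: 16.78
tool_pos: [0.4832, 0.0564, 0.0485]
eef_rot: [-180.0, -0.0, -11.7]
force: [0.9, 0.4, 4.2]
width: 0.0079
grasp_force: 65.8
```

Scaled: -0.003 m / 0.75 = -0.004, -0.0015 m / 0.75 = -0.002.

```bash
python3 drive.py '[[[0, 0, -0.0016, 0, 0.005], [0, 0, -0.0016, 0, 0.005], [-0.002, 0, -0.0016, 0, 0.005], [-0.004, 0, -0.0016, 0, 0.005], [-0.004, 0, -0.0016, 0, 0.005]]]'; python3 drive.py '[[[-0.0013, 0, 0, 0, 0.005], [-0.0027, 0, 0, 0, 0.005], [-0.0027, 0, 0, 0, 0.005]]]'; python3 drive.py '[[[-0.0013, 0, 0, 0, 0.005], [-0.0013, 0, 0, 0, 0.005]]]';python3 drive.py '[[[-0.0013, 0, 0, 0, 0.005], [-0.0013, 0, 0, 0, 0.005]]]'
```

```text
clock: 17.2
tool_pos: [0.4795, 0.0571, 0.0495]
eef_rot: [180.0, 0.0, -11.7]
force: [0.3, -0.5, -1.1]
width: 0.0079
grasp_force: 65.3
clock: 17.45
tool_pos: [0.4778, 0.0575, 0.0496]
eef_rot: [180.0, 0.0, -11.7]
force: [-0.3, 0.4, -0.8]
width: 0.0083
grasp_force: 65.3
clock: 17.62
tool_pos: [0.4769, 0.0577, 0.0496]
eef_rot: [180.0, 0.0, -11.7]
force: [0.1, 0.3, -0.5]
width: 0.008
grasp_force: 65.3
clock: 17.78
tool_pos: [0.476, 0.0579, 0.0496]
eef_rot: [180.0, 0.0, -11.7]
force: [-0.3, 0.5, -1.5]
width: 0.0079
grasp_force: 65.3
```

Scaled: -0.0007 m / 0.75 = -0.0009.

```bash
for i in 1 2 3; do python3 drive.py '[[[-0.0009, 0, 0, 0, 0.005], [-0.0009, 0, 0, 0, 0.005]]]'|egrep 'pos|force'; done
```

```text
tool_pos: [0.4755, 0.058, 0.0496]
force: [0.0, 1.1, -0.5]
grasp_force: 65.3
tool_pos: [0.4753, 0.0581, 0.0498]
force: [2.6, -1.6, -0.1]
grasp_force: 65.2
tool_pos: [0.4752, 0.0582, 0.0499]
force: [5.2, -3.6, -1.5]
grasp_force: 65.1
```

Scaled: -0.0015 m / 0.75 = -0.002, 0.0012 m / 0.75 = 0.0016.

```bash
python3 drive.py '[[[0.0016, 0, 0, 0, 0.005], [0.0016, 0, 0, 0, 0.005], [0.0016, 0, -0.002, 0, 0.005], [0.0016, 0, -0.002, 0, 0.005]]]'|egrep 'pos|force'; python3 drive.py '[[[0, 0, -0.0013, 0, 0.005], [0, 0, -0.0013, 0, 0.005]]]'|egrep 'pos|force'; python3 drive.py '[[[0, 0, -0.0013, 0, 0.005], [0, 0, -0.0013, 0, 0.005]]]'|egrep 'pos|force'
```

```text
tool_pos: [0.4751, 0.0581, 0.0512]
force: [0.8, -0.3, 0.1]
grasp_force: 65.2
tool_pos: [0.4748, 0.0581, 0.052]
force: [0.8, 0.7, -8.8]
grasp_force: 64.1
tool_pos: [0.4744, 0.0581, 0.0527]
force: [0.1, 1.6, -19.4]
grasp_force: 62.7
```

Scaled: 0.0035 m / 0.75 = 0.0047, 0.003 m / 0.75 = 0.004.

```bash
python3 drive.py '[[[0, 0, 0.0027, 0, 0.005], [0, 0, 0.004, 0, 0.005], [0, 0, 0.0047, 0, 0.005], [0, 0, 0.0047, 0, 0.005]]]'|egrep 'pos|force'; python3 drive.py '[[[0, 0, 0, 0, 0.012], [0, 0, 0, 0, 0.03], [0, 0, 0, 0, 0.03], [0, 0, -0.0133, 0, 0.03], [0, 0, -0.0533, 0, 0.03], [0, 0, -0.08, 0, 0.03], [0, 0, -0.08, 0, 0.0], [0, 0, -0.08, 0, 0.0], [0, 0, -0.08, 0, 0.0]]]'
python3 - <<'E'
from go import *
s=manip.get_image("side");cv2.imwrite("pics/s7.png",s[:,:,::-1])
cv2.imwrite("pics/z7.png",cv2.resize(s[215:275,330:410],(800,600),interpolation=cv2.INTER_CUBIC)[:,:,::-1])
delta((*con(22,-50),.1,CY),(*con(22,-50),.06,CY))
E
```

```text
tool_pos: [0.4755, 0.058, 0.0497]
force: [-0.5, -0.7, -0.6]
grasp_force: 65.1
clock: 20.03
tool_pos: [0.4752, 0.058, 0.1099]
eef_rot: [-180.0, -0.0, -11.7]
force: [-0.1, 0.2, 0.2]
width: 0.0002
grasp_force: 0.0
d [0.0353 0.0003 0.0094] turn -0.0
d [0.0353 0.0003 0.0494] turn -0.0
at [0.4749 0.058  0.1095] [ 1.7999e+02  3.0000e-02 -1.1700e+01] F [ 0.4 -0.1  0.2] w 0.0001 t 20.08
```

View pics/z7.png

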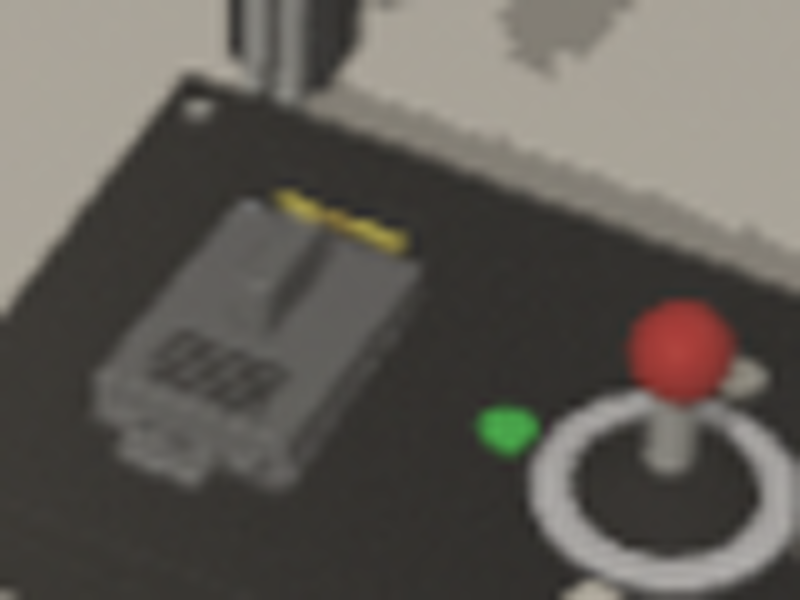

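The crop shows the lip under the yellow stripe at (340,220) and the rear resting on the catch at (165,455). Next I'll press on the ribs at console x of about 23.

Scaled: 0.05 m / 0.75 = 0.0667, 0.0363 m / 0.75 = 0.0484.

```bash
python3 drive.py '[[[0.0484, 0.0004, 0, 0, 0], [0.0484, 0.0004, 0.04, 0, 0], [0.0484, 0.0004, 0.0667, 0, 0], [0.0484, 0.0004, 0.0667, 0, 0], [0.0484, 0.0004, 0.0667, 0, 0]]]'|egrep 'pos|force';python3 drive.py '[[[0, 0, 0.0027, 0, 0], [0, 0, 0.0053, 0, 0], [0, 0, 0.008, 0, 0], [0, 0, 0.0107, 0, 0], [0, 0, 0.0133, 0, 0], [0, 0, 0.0133, 0, 0]]]'|egrep 'pos|force';python3 drive.py '[[[0, 0, 0.0027, 0, 0], [0, 0, 0.0053, 0, 0], [0, 0, 0.008, 0, 0], [0, 0, 0.008, 0, 0]]]'|egrep 'pos|force'
```

```text
tool_pos: [0.5092, 0.0503, 0.0585]
force: [0.4, 0.5, 0.4]
grasp_force: 0.0
tool_pos: [0.5107, 0.0504, 0.0496]
force: [0.1, -0.9, 0.9]
grasp_force: 0.0
tool_pos: [0.5109, 0.0504, 0.0434]
force: [1.2, 0.9, 0.9]
grasp_force: 0.8
```

Scaled: 0.002 m / 0.75 = 0.0027, 0.001 m / 0.75 = 0.0013.

```bash
for i in 1 2 3; do python3 drive.py '[[[0, 0, 0.0013, 0, 0], [0, 0, 0.0027, 0, 0], [0, 0, 0.0027, 0, 0]]]'|egrep 'pos|force'; done
```

```text
tool_pos: [0.511, 0.0504, 0.0417]
force: [-0.3, 1.0, 4.4]
grasp_force: 2.0
tool_pos: [0.5106, 0.0504, 0.0395]
force: [-0.6, -1.0, -0.2]
grasp_force: 0.0
tool_pos: [0.5106, 0.0504, 0.0374]
force: [-0.3, -0.5, 0.0]
grasp_force: 0.0
```

Scaled: 0.0015 m / 0.75 = 0.002, 0.001 m / 0.75 = 0.0013.

```bash
for i in 1 2; do python3 drive.py '[[[0, 0, 0.0013, 0, 0], [0, 0, 0.002, 0, 0], [0, 0, 0.002, 0, 0]]]'|egrep 'pos|force'; done; python3 drive.py '[[[0, 0, -0.0533, 0, 0], [0, 0, -0.1067, 0, 0], [0, 0, -0.1067, 0, 0.03], [-0.1067, 0, -0.1067, 0, 0.03], [-0.1067, 0, -0.1067, 0, 0.034], [-0.1067, 0, -0.1067, 0, 0.034]]]'
python3 - <<'E'
from go import *
s=manip.get_image("side");cv2.imwrite("pics/s8.png",s[:,:,::-1])
cv2.imwrite("pics/z8.png",cv2.resize(s[215:275,330:410],(800,600),interpolation=cv2.INTER_CUBIC)[:,:,::-1])
delta((*con(0,55),.13,CY),(*con(0,55),.075,CY))
# knob by both views
m=lambda n,b:blobs(cv2.imread(f"pics/{n}.png")[:,:,::-1],(0,150,60),(8,255,255),b)[0]
print(m("s8",(385,235,410,260)),proj("side",[*con(0,55),.084]),m("top0",(240,265,265,290)),proj("top",[*con(0,55),.084]))
E
```

```text
tool_pos: [0.5106, 0.0504, 0.0369]
force: [-5.1, 0.2, 24.4]
grasp_force: 12.0
tool_pos: [0.5107, 0.0504, 0.0368]
force: [-14.4, -1.1, 59.9]
grasp_force: 29.5
clock: 23.08
tool_pos: [0.4241, 0.067, 0.114]
eef_rot: [179.9, 0.4, -11.7]
force: [-0.8, -0.3, -1.0]
width: 0.0338
grasp_force: 0.0
d [ 0.0609 -0.1054 -0.0158] turn 0.05
d [ 0.061  -0.1055  0.0392] turn 0.05
at [0.4282 0.0669 0.1145] [179.95   0.19 -11.65] F [ 0.   0.2 -0.4] w 0.0339 t 23.13
[([397.6, 249.5], 71)] [[397.71918216 248.42406777]] [([251.6, 277.2], 108)] [[251.74624771 277.58610634]]
```

View pics/z8.png

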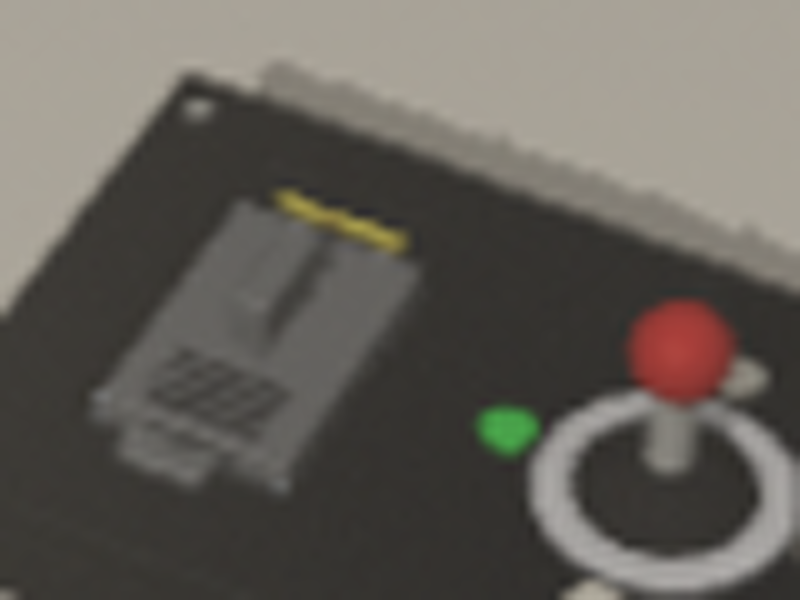

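The cover lies flat, with the catch over the tongue at (165,455). The knob at (680,350) is where predicted, so I'll straddle it with open fingers.

Scaled: -0.1055 m / 0.75 = -0.1407, 0.04 m / 0.75 = 0.0533.

```bash
python3 drive.py '[[[0, 0, -0.04, 0, 0.04], [0.0267, -0.04, -0.04, 0, 0.04], [0.0533, -0.0933, -0.04, 0, 0.04], [0.0813, -0.1407, -0.04, 0, 0.04], [0.0813, -0.1407, -0.0267, 0, 0.04], [0.0813, -0.1407, -0.0267, 0, 0.04], [0.0813, -0.1407, 0.0267, 0, 0.04], [0.0813, -0.1407, 0.0587, 0, 0.036], [0.0813, -0.1407, 0.0587, 0, 0.036], [0.0813, -0.1407, 0.0587, 0, 0.036], [0.0813, -0.1407, 0.0587, 0, 0.036]]]'
python3 -c "
from go import *
delta((*con(0,55),.07,CY))"
```

```text
clock: 24.05
tool_pos: [0.5141, 0.1573, 0.0717]
eef_rot: [-180.0, -0.0, -11.7]
force: [0.2, 1.0, 1.0]
width: 0.0358
grasp_force: 0.0
d [-0.0049  0.0005  0.0017] turn -0.02
at [0.5141 0.1573 0.0717] [-1.7999e+02 -3.0000e-02 -1.1720e+01] F [0.2 1.  1. ] w 0.0358 t 24.05
```

Scaled: 0.018 m / 0.75 = 0.024, -0.005 m / 0.75 = -0.0067.

```bash
python3 drive.py '[[[-0.0067, 0.0007, 0.002, 0, 0.036], [-0.0067, 0.0053, 0.002, 0, 0.036], [-0.0067, 0.0107, 0.002, 0, 0.036], [-0.0067, 0.016, 0.002, 0, 0.036], [-0.0067, 0.0213, 0.002, 0, 0.036], [-0.0067, 0.024, 0.002, 0, 0.036], [-0.0067, 0.024, 0.002, 0, 0.036]]]'
python3 drive.py '[[[0, 0.0027, 0, 0, 0.036], [0, 0.0053, 0, 0, 0.036], [0, 0.0067, 0, 0, 0.036], [0, 0.0067, 0, 0, 0.036]]]'|egrep 'pos|force'
```

```text
clock: 24.63
tool_pos: [0.5052, 0.1405, 0.0693]
eef_rot: [-180.0, -0.0, -11.7]
force: [-0.2, 2.4, 1.7]
width: 0.036
grasp_force: 1.2
tool_pos: [0.504, 0.1359, 0.0691]
force: [0.9, 3.5, 1.8]
grasp_force: 1.6
```

Scaled: 0.0015 m / 0.75 = 0.002, 0.001 m / 0.75 = 0.0013.

```bash
for i in 1 2; do python3 drive.py '[[[0, 0.0013, 0, 0, 0.036], [0, 0.002, 0, 0, 0.036], [0, 0.002, 0, 0, 0.036]]]'|egrep 'pos|force'; done;  python3 drive.py '[[[0, 0.0009, 0, 0, 0.036], [0, 0.0009, 0, 0, 0.036]]]'|egrep 'clock|pos|force'
```

```text
tool_pos: [0.5036, 0.1346, 0.0691]
force: [0.6, 3.8, 1.8]
grasp_force: 1.9
tool_pos: [0.5033, 0.133, 0.069]
force: [1.0, 4.1, -2.2]
grasp_force: 2.3
clock: 25.63
tool_pos: [0.5031, 0.1324, 0.069]
force: [0.7, 4.7, -3.4]
grasp_force: 2.5
```

Scaled: 0.0005 m / 0.75 = 0.0007.

```bash
for i in 1 2; do python3 drive.py '[[[0, 0.0007, 0, 0, 0.036], [0, 0.0007, 0, 0, 0.036]]]'|egrep 'clock|pos|force'; done
python3 - <<'E'
from go import *
s=manip.get_image("side");cv2.imwrite("pics/s9.png",s[:,:,::-1])
print(blobs(s,(0,150,60),(8,255,255),(360,225,415,270))[0])
a=np.radians(CY)
for th in(0,.3,.35,.38,.4,.42): print(th,proj("side",[*con(0,55-54*np.sin(th)),.030+.054*np.cos(th)]))
E
```

```text
clock: 25.8
tool_pos: [0.503, 0.1319, 0.069]
force: [1.3, 5.5, -3.9]
grasp_force: 2.6
clock: 25.97
tool_pos: [0.503, 0.1314, 0.069]
force: [0.9, 4.9, -3.0]
grasp_force: 2.7
[([388.4, 247.6], 67)]
0 [[397.71918216 248.42406777]]
0.3 [[391.11566107 246.77252652]]
0.35 [[390.04939947 246.65635995]]
0.38 [[389.41786845 246.608876  ]]
0.4 [[389.00064505 246.58648411]]
0.42 [[388.58666322 246.57150165]]
```

Scaled: 0.0005 m / 0.75 = 0.0007.

```bash
for i in 1 2 3; do python3 drive.py '[[[0, 0.0007, 0, 0, 0.036], [0, 0.0007, 0, 0, 0.036]]]'|egrep 'clock|pos|force'; done
```

```text
clock: 26.18
tool_pos: [0.5029, 0.1311, 0.069]
force: [0.5, 7.6, -5.2]
grasp_force: 3.8
clock: 26.35
tool_pos: [0.503, 0.1308, 0.069]
force: [2.5, 9.5, -6.4]
grasp_force: 4.9
clock: 26.52
tool_pos: [0.503, 0.1304, 0.069]
force: [2.3, 11.1, -6.8]
grasp_force: 6.1
```

The force rises beyond 5 N, so the stick is at its stop. I'll ease back slightly and hold for over 2 s.

Scaled: -0.0005 m / 0.75 = -0.0007.

```bash
python3 drive.py '[[[0, -0.0007, 0, 0, 0.036], [0, -0.0007, 0, 0, 0.036], [0, -0.0007, 0, 0, 0.036], [0, -0.0007, 0, 0, 0.036], [0, -0.0007, 0, 0, 0.036], [0, -0.0007, 0, 0, 0.036], [0, -0.0007, 0, 0, 0.036], [0, -0.0007, 0, 0, 0.036], [0, -0.0007, 0, 0, 0.036], [0, -0.0007, 0, 0, 0.036], [0, -0.0007, 0, 0, 0.036], [0, -0.0007, 0, 0, 0.036], [0, -0.0007, 0, 0, 0.036], [0, -0.0007, 0, 0, 0.036]]]'|egrep 'clock|pos|force'; python3 drive.py '[[[0, 0, 0, 0, 0.036], [0, 0, 0, 0, 0.036], [0, 0, 0, 0, 0.036], [0, 0, 0, 0, 0.036], [0, 0, 0, 0, 0.036], [0, 0, 0, 0, 0.036], [0, 0, 0, 0, 0.036], [0, 0, 0, 0, 0.036], [0, 0, 0, 0, 0.036], [0, 0, 0, 0, 0.036], [0, 0, 0, 0, 0.036], [0, 0, 0, 0, 0.036], [0, 0, 0, 0, 0.036], [0, 0, 0, 0, 0.036]]]'|egrep 'clock|pos|force'
```

```text
clock: 27.68
tool_pos: [0.503, 0.1308, 0.069]
force: [1.6, 9.1, -5.6]
grasp_force: 4.8
clock: 28.85
tool_pos: [0.503, 0.1308, 0.069]
force: [3.0, 10.0, -6.8]
grasp_force: 4.8
```

Scaled: -0.0265 m / 0.75 = -0.0353, -0.024 m / 0.75 = -0.032.

```bash
python3 drive.py '[[[0, -0.004, 0, 0, 0.036], [0, -0.008, 0, 0, 0.036], [0, -0.012, 0, 0, 0.036], [0, -0.016, 0, 0, 0.036], [0, -0.02, 0, 0, 0.036], [0, -0.024, 0, 0, 0.036], [0, -0.028, 0, 0, 0.036], [0, -0.032, 0, 0, 0.036], [0, -0.0353, 0, 0, 0.036], [0, -0.0353, 0, 0, 0.036], [0, -0.0353, 0, 0, 0.036]]]'|egrep 'clock|pos|force'
python3 -c "
from go import *
delta((*con(0,55),.07,CY))"
```

```text
clock: 29.77
tool_pos: [0.5082, 0.1565, 0.0691]
force: [0.1, 0.1, 0.3]
grasp_force: 0.0
d [ 0.0007 -0.0016 -0.0009] turn 0.01
at [0.5082 0.1565 0.0691] [ 1.7999e+02  1.0000e-02 -1.1690e+01] F [0.1 0.1 0.3] w 0.0358 t 29.77
```

Scaled: -0.12 m / 0.75 = -0.16, -0.1 m / 0.75 = -0.1333.

```bash
python3 drive.py '[[[0, -0.002, 0, 0, 0.036], [0, -0.002, 0, 0, 0.04], [0, -0.002, -0.04, 0, 0.04], [0, -0.002, -0.0933, 0, 0.04], [0, -0.002, -0.1333, 0, 0.04], [0, -0.002, -0.16, 0, 0.04], [-0.08, -0.002, -0.16, 0, 0.04], [-0.08, -0.002, -0.16, 0, 0.04], [-0.08, -0.002, -0.16, 0, 0.04]]]'|egrep 'clock|pos|force'
python3 - <<'E'
from go import *
s=manip.get_image("side");t=manip.get_image("top")
print(blobs(s,(0,150,60),(8,255,255),(360,225,415,270))[0])
o=np.zeros((480,800,3),np.uint8)
o[:,:400]=cv2.resize(s[215:275,360-28:382],(400,480),interpolation=cv2.INTER_CUBIC);o[:,400:]=cv2.resize(s[190:390,150:550],(400,480))
cv2.imwrite("pics/z10.png",o[:,:,::-1])
E
```

```text
clock: 30.52
tool_pos: [0.4459, 0.17, 0.1894]
force: [0.8, -0.2, -1.1]
grasp_force: 0.0
[([397.5, 249.6], 69)]
```

View pics/z10.png

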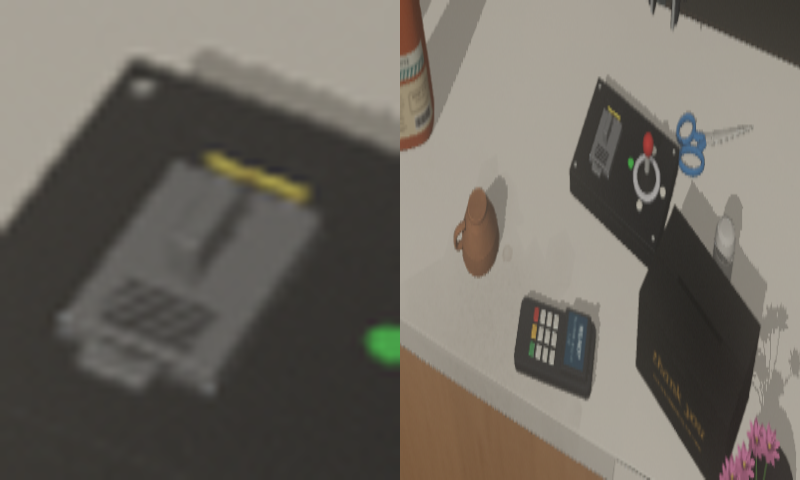

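The cover is flat and latched, the knob is back at its home pixel (397.5,249.6), and nothing else has moved. Handing in.

```bash
python3 -c "
from cell import manip
print(manip.finish_job())"
```

```text
the job is handed in; nothing more can be done
None
```

I hooked the cover in and snapped it flat, held the stick at its stop towards the green dot for over 2 s, let it return upright, and handed the job in at about 30.6 s; the cup, terminal and shaker were not touched.

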